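# Draw the spring-catch bolt of the thinners chest

## Robot

A 6-joint arm with a two-finger parallel gripper is mounted at the origin on the work surface. World frame = base frame: x ahead of the robot, y to its left, z up, the work surface at z = 0. Lengths are in mm, angles in rad, forces in N, time in s.
With the tool pointing down it reaches from about 425 to 950 mm from the base axis. Payload 14.7 kg.
Tool frame: the origin (TCP) lies on the centre line of the jaws, within the pads' length; the fingertips stand 17 mm ahead of it and the grasp point (between the pads) lies 2 mm behind it; y points along the fingers, z is the direction in which the jaws open and shut, and the axes are right-handed (so a half turn about y gives the same grasp; the last joint's range is limited). The gripper opens to 85 mm and grips with 20 to 120 N. Pads are 22 mm wide; open, the fingers measure 114 mm over their backs; the gripper's body (76 mm by 85 mm) begins 54 mm behind the grasp point. The pads swing forward as they close: fully open they stand 13 mm farther back than shut.
Start: joints at [-1.241, 0.48, 1.596, -0, 1.065, -0.047], TCP at [239.181, -604.388, 248.297] pointing down, gripper open.
Joint ranges: [-2.75, 2.75], [-0.82, 2.05], [0.23, 2.67], [-1.56, 4.7], [0.09, 2.69], [-2.92, 2.92]. Speed limits (rad/s): [1.89, 1.89, 2.39, 3.01, 3.01, 3.01].

## Interface

Orientations are given as a unit quaternion [x, y, z, w].
In Python, from bench import bot gives the robot as it stands.
- The arm moves only by the tool carry_out, never from a script. Its argument "targets" is a list of rows, each an object of numbers: "rx", "ry", "rz": the turn, a rotation vector about the world's x, y, z in degrees; "x", "y", "z": the shift along the world's x, y, z in mm; "hand": the gripper's target within -1 to 1 (fully open at 1, half-way at 0, shut at -1). In form: [{"rx": .., "ry": .., "rz": .., "x": .., "y": .., "z": .., "hand": ..}, ...]. A call has 1 to 12 rows; each row is the pose to reach, as a shift and turn from the pose commanded when the call began; what a row does not reach only later rows make up. A row lasts 1/12 s, in which the tool goes at most 41.7 mm and 7.16 degrees, less where a joint would pass 70% of its speed; a pose out of reach is approached as far as the arm can. A call with a gripper value outside its range is refused whole. The fingers move at their own pace and stop on an object; "newtons" is the grip in N (left out, the last holds). Time passes only in rows, so rows that repeat a pose let the fingers close. It gives the time, the measured TCP pose, the force and the opening at its end, in the units of the state.
- bot.get_state(): the state, without advancing time (a new reading comes with each control period).
- bot.grab_frame(name): name is "scene" or "side" or "wrist"; returns the picture (384x512x3 uint8, blue, green, red); there is no depth.
- bot.camera_model(name): a dict with "fx", "fy", "cx", "cy" (pixels), "R" (3x3) and "t" (3): a world point X has camera coordinates R X + t; the wrist camera has in their place "T_tool_cam" (4x4, takes a point from camera to tool coordinates, whose origin is the TCP and whose axes are the tool frame's). Camera axes: x right, y down, z forward; pixel columns grow to the right and rows downward; lengths in mm; the calibration is good to about 2 mm. The wrist camera is an equidistant fisheye: a pixel r from the principal point sees the ray r / f radians off the axis. A picture is of the moment at which its call begins: read the wrist's pose just before it. camera_model takes no time and is no camera call.
- bot.hand_in(): hands the job in, once; it reports no verdict.
Trained networks look in the newest picture that a camera, given by its name, has taken for a name from the list of things; names that differ only in an ending like _2 or _b are one class to them, and where a whole thing is asked for, a point or a joint stands for the part that bears it (a point fixed in the world has none). Each returns a list of dicts, best first, with "conf" (0 to 1); they miss things now and then, are a little off and sometimes report something else, mostly with a low value. They report only what shows in the picture. A call takes as long as a camera call.
- bot.look_for(camera, thing): "point" ([row, column] in pixels, amid what is visible of it).
The state is a dict: "clock": time; "joint_positions": joint angles; "qd": joint speeds; "tau": joint torques, N m; "tcp_pos": TCP position; "ee_rot": TCP orientation; "contact_force": force on the tool from outside, world axes, zero at the start; "ft_torque": the same for the moment, N m; "width": finger opening in mm.
Only numpy, scipy, OpenCV 4.12 (cv2) and the standard library are available. Lean on these libraries where they do the work, as an engineer would, in place of code of your own. Each camera call takes 0.05 s, during which the arm holds its last target. There are 200 camera calls.

## Task

Unbolt the thinners chest on the bench: press the bolt's spring catch fully down with one fingertip, keep it down while the other fingertip pushes the bolt's knob all the way back, out of the keeper, then let go so that the catch springs up again and keeps the bolt drawn. Work with the fingertips alone, pick nothing up, and leave the jar, dropper bottle, spray can and screwdriver where they are.

Things in the scene. Friction and masses are not known exactly. Their poses are not given: they have to be found in the camera images.
- chest: Low pale plywood chest, 304 (x) x 424 (y) x 120 mm, immovable on the bench. Origin: middle of its underside, z up; at yaw 0 its -x side faces the robot. A seam along x splits the top: hinged lid on the -y side, fixed deck on the +y side. On the lid a bright steel bolt: a 14 mm square bar along y, top 19 mm above the lid, in two low staples. The catch lies beside the bar on its -x side.
- keeper (a point): Top middle of the keeper, a steel staple 14 mm wide (y) on the fixed deck, 23 mm above the chest's top, on the bar's centre line. Axes parallel to the chest's. From it towards -y along the bar: a like staple at 23 mm (12 mm wide), the knob at 66 mm (bolt shot), the catch's nose at 117 mm (rises to 40 mm above the lid), a last staple at 133 mm. Between first staple and knob only the bar lies below.
- knob (a point): Centre of the bolt's upright round steel knob, 20 mm across from 28 mm above the lid to its flat top 50 mm above the lid, on a 12 mm neck; this point is on its axis, 39 mm above the lid. It moves with the bar; drawing the bolt moves it along the chest's -y. Axes parallel to the chest's.
- thumb_plate (a point): Middle of the ribbed upper face of the catch's thumb plate: steel, 78 mm along the bar x 38 mm wide, hinged along its side next to the bar (axis 21 mm from the bar's centre line, 22 mm above the lid), sloping up away from it. Fully down it is level: face 24 mm above the lid, this point 43 mm and its outer edge 61 mm from the centre line. It does not slide with the bolt. Axes turn with the plate.
- bolt (a joint): How far the bolt is drawn, m: 0 shot (in the keeper), 0.033 at its back stop, 0.032 where the catch's nose drops into the bar's second notch (1.5 mm play either way). It slides with about 2.5 N of friction and stays where it is left.
- catch (a joint): How far the catch is pressed, rad: 0 up (nose in a notch of the bar, bolt blocked), 0.5 fully down on its stop, bolt free. The nose clears the bar only from about 0.3. Fully down takes about 6 N at the middle of the plate, anywhere along its length. A spring lifts it when let go; let go with the bolt between its notches, the nose rests on the bar and the catch stays near 0.3.
- jar_mid (a point): Middle of a green glass paint jar, 52 mm across, 62 mm high, standing on the deck of the chest behind the keeper.
- dropper_mid (a point): Middle of a small blue dropper bottle, 28 mm across, 75 mm high, standing on the deck farther back.
- can_mid (a point): Middle of an aluminium spray can, 66 mm across, 170 mm high, standing on the bench at the chest's -y side.
- screwdriver_grip (a point): Middle of the handle of a black-handled screwdriver, 180 mm long, 26 mm thick, lying on the bench at the chest's +y side.

How it is judged:
By the outcome, as a careful person would: the job done as asked, in the order asked, and still so for the second after the job is handed in, with the robot touching nothing.
It also fails if it takes over 42 s, if anything falls off the work surface, if the arm or the gripper's body presses on something with over 40 N, if the wrist force passes 120 N, or if a joint passes its speed limit or range.

## Working session

There is one attempt and no reset: what is moved stays moved. The work goes in short steps, Python scripts to look and compute and a tool call to move; the robot and the scene stay as the last step left them, time stands still between calls to the robot, and variables do not carry over. Pictures are saved under pics/ and viewed, about 8 in all and at most 12, crops included, and the job is handed in when it is done.

Besides the shell and the picture viewer there is one more tool, called after ">>>" as name(argument=value, ...), one argument or row to a line, values as JSON. carry_out: Moves the arm, as the interface text tells. Its arguments: {"type":"object","properties":{"targets":{"type":"array"},"newtons":{"type":"number"}},"required":["targets"]}

```bash
mkdir -p pics; ls; python3 - <<'E'
from bench import bot
import cv2,numpy as np
s=bot.get_state();print(s)
for c in("scene","side"):
    im=bot.grab_frame(c);cv2.imwrite(f"pics/{c}0.png",im)
    m=bot.camera_model(c);print(c,m)
    for t in("chest","keeper","knob","thumb_plate","jar_mid","dropper_mid","can_mid","screwdriver_grip"):
        print(t,[(np.round(d["point"],1).tolist(),round(d["conf"],2)) for d in bot.look_for(c,t)][:2])
print(bot.camera_model("wrist"))
a=[cv2.imread(f"pics/{c}0.png") for c in("scene","side")]
cv2.imwrite("pics/both.png",np.hstack(a)[:, :] if 0 else cv2.resize(np.vstack(a),(400,600)))
E
```

```text
pics
{'clock': 0.0, 'joint_positions': array([-1.24060394e+00,  4.80841426e-01,  1.59686904e+00, -6.52489009e-05,
        1.06507280e+00, -4.66106604e-02]), 'qd': array([-4.11689306e-04, -2.58901115e-04, -8.04004533e-04,  3.13912395e-04,
        1.99777254e-04,  1.23772567e-05]), 'tau': array([-1.95976907e-03, -9.50637031e+01, -4.30184269e+01, -3.24284292e-05,
        1.22396776e-02, -2.46687125e-05]), 'tcp_pos': array([ 239.03740947, -604.03988914,  247.66794596]), 'ee_rot': array([-0.13252371,  0.69500608, -0.69417834,  0.13236479]), 'contact_force': array([0.71557185, 0.45615041, 0.50985622]), 'ft_torque': array([0.06398029, 0.01423916, 0.03421323]), 'width': 85.51031834975578}
scene {'fx': 442.9845892403248, 'fy': 442.9845892403248, 'cx': 264.4640787373416, 'cy': 193.91717628603678, 'R': array([[ 0.7029808 ,  0.71119394,  0.00460189],
       [ 0.55981512, -0.54933608, -0.62035224],
       [-0.43866277,  0.43867193, -0.78430984]]), 't': array([-399.78150222, -215.61111459, 1293.62757964])}
chest []
keeper [([181.1, 265.8], 0.63)]
knob [([174.7, 276.2], 0.55)]
thumb_plate []
jar_mi
[... 492 characters left out ...]
.88), ([128.2, 227.1], 0.28)]
knob [([203.8, 246.7], 0.78)]
thumb_plate [([194.3, 261.3], 0.94)]
jar_mid [([258.7, 238.6], 0.88)]
dropper_mid [([254.2, 203.5], 0.67)]
can_mid [([128.7, 227.1], 0.67)]
screwdriver_grip [([317.7, 307.8], 0.91)]
{'fx': 297.3186396354542, 'fy': 297.3186396354542, 'cx': 255.80090099002126, 'cy': 189.85392885607942, 'T_tool_cam': array([[ 6.51723909e-04,  9.58160007e-01,  2.86232381e-01,
        -7.28686691e+01],
       [ 6.32074704e-04, -2.86232779e-01,  9.58159901e-01,
        -1.24784095e+02],
       [ 9.99999588e-01, -4.43535469e-04, -7.92173449e-04,
         1.03562062e-01],
       [ 0.00000000e+00,  0.00000000e+00,  0.00000000e+00,
         1.00000000e+00]])}
```

```bash
python3 - <<'E'
import cv2,numpy as np
a=cv2.imread("pics/scene0.png")[90:330,130:430];b=cv2.imread("pics/side0.png")[90:340,110:410]
cv2.imwrite("pics/v1.png",np.hstack([cv2.resize(a,(400,320)),cv2.resize(b,(400,320))]) )
E
```

```text
(no output)
```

View pics/v1.png

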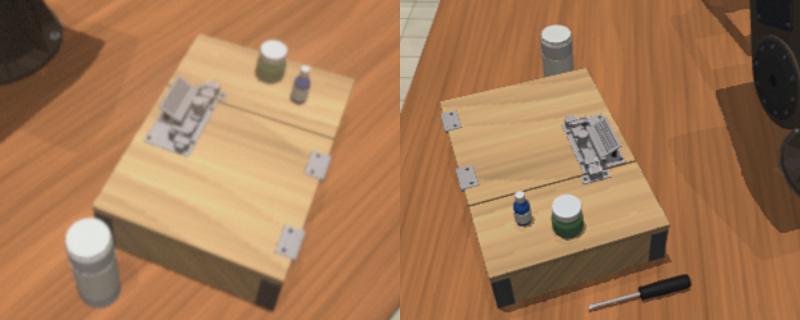

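```bash
cat > h.py <<'E'
from bench import bot
import numpy as np
from scipy.spatial.transform import Rotation as Ro
def proj(c,X):
    m=bot.camera_model(c);p=np.asarray(X,float)@m["R"].T+m["t"]
    return np.c_[m["fx"]*p[:,0]/p[:,2]+m["cx"],m["fy"]*p[:,1]/p[:,2]+m["cy"]]
def plane(c,rc,z):
    m=bot.camera_model(c);d=m["R"].T@np.array([(rc[1]-m["cx"])/m["fx"],(rc[0]-m["cy"])/m["fy"],1]);o=-m["R"].T@m["t"]
    return o+d*(z-o[2])/d[2]
def wplane(s,rc,z):
    m=bot.camera_model("wrist");dx,dy=rc[1]-m["cx"],rc[0]-m["cy"];r=np.hypot(dx,dy);th=r/m["fx"]
    d=np.array([np.sin(th)*dx/r,np.sin(th)*dy/r,np.cos(th)]);T=m["T_tool_cam"];R=Ro.from_quat(s["ee_rot"]).as_matrix()
    o=s["tcp_pos"]+R@T[:3,3];d=R@T[:3,:3]@d
    return o+d*(z-o[2])/d[2]
def look(c,t):
    return [(np.round(d["point"],1).tolist(),round(d["conf"],2)) for d in bot.look_for(c,t)][:2]
E
python3 - <<'E'
from h import *
from scipy.optimize import least_squares
C=np.array([[152,-212,120],[-152,-212,120],[-152,212,120],[152,212,120.]])
side=np.array([[140.8,169.7],[250.3,144.7],[309.5,267.3],[177.5,304.8]])
sc=np.array([[338,293],[203.5,249],[279.2,117],[395.5,149.2]])
def W(p,X):
    c,s=np.cos(p[2]),np.sin(p[2]);return np.c_[p[0]+c*X[:,0]-s*X[:,1],p[1]+s*X[:,0]+c*X[:,1],X[:,2]]
f=lambda p:np.r_[(proj("side",W(p,C))-side).ravel(),(proj("scene",W(p,C))-sc).ravel()]
r=least_squares(f,[550,-150,-.2],loss="soft_l1",f_scale=2);print(r.x,np.round(r.fun.reshape(-1,2),1).tolist())
p=r.x;c,s=np.cos(p[2]),np.sin(p[2])
def loc(P): d=P[:2]-p[:2];return np.round([c*d[0]+s*d[1],-s*d[0]+c*d[1]],1)
for n,rc,z in(("keeper",(213.3,257.5),143),("knob",(203.8,246.7),159),("plate",(194.3,261.3),150),("jar",(258.7,238.6),151),("dropper",(254.2,203.5),157)):
    P=plane("side",rc,z);print(n,P.round(1),loc(P))
for n,rc,z in(("keeper",(181.1,265.8),143),("knob",(174.7,276.2),159),("jar",(138,333.2),151),("can",(285,201),85)):
    P=plane("scene",rc,z);print("scene",n,P.round(1),loc(P))
E
```

```text
[6.01768948e+02 9.34897034e+01 3.73967355e-01] [[-0.5, -1.0], [0.1, -2.1], [3.4, -1.7], [-1.3, 2.4], [4.1, 7.0], [-5.7, -6.2], [-0.2, -3.1], [0.7, -0.3]]
keeper [508.2 110.8 143. ] [-80.8  50.3]
knob [533.8  96.2 159. ] [-62.2  27.4]
plate [501.1  57.3 150. ] [-107.     3.1]
jar [543.5 244.1 151. ] [  0.8 161.5]
dropper [618.7 239.5 157. ] [ 69.1 129.7]
scene keeper [532.2  39.2 143. ] [-84.6 -25.1]
scene knob [544.6  58.4 159. ] [-66.  -11.8]
scene jar [554.  239.9 151. ] [  9.  153.8]
scene can [ 598.3 -205.9   85. ] [-112.6 -277.5]
```

```bash
python3 - <<'E'
from h import *
s=bot.get_state();R=Ro.from_quat(s["ee_rot"]).as_matrix();print(R.round(3))
y=.374;z=np.array([np.cos(y),np.sin(y),0]);
for sg in(1,-1):
    Y=np.array([0,0,-1.]);Z=sg*z;X=np.cross(Y,Z);D=Ro.from_matrix(np.c_[X,Y,Z]@R.T).as_rotvec(degrees=True);print(sg,D,X, s["joint_positions"][5])
c,q=np.cos(y),np.sin(y)
for l in((-90,0),(-90,-20)): print(l,601.8+c*l[0]-q*l[1],93.5+q*l[0]+c*l[1])
E
```

```text
[[-0.93   0.     0.368]
 [-0.368  0.    -0.93 ]
 [-0.    -1.    -0.   ]]
1 [-1.08480374e-03 -1.81665045e-04  8.98407836e+01] [ 0.36534184 -0.93087343  0.        ] -0.04659751815576318
-1 [-1.81803034e-04  1.08562774e-03 -9.01592164e+01] [-0.36534184  0.93087343  0.        ] -0.04659751815576318
(-90, 0) 518.0213913786075 60.619234536532645
(-90, -20) 525.3282281482669 42.00176595400099
```

>>> carry_out(
  targets=[
    {"rz": 7, "x": 22, "y": 35, "z": 20, "hand": -0.2},
    {"rz": 14, "x": 44, "y": 70, "z": 40, "hand": -0.2},
    {"rz": 21, "x": 66, "y": 105, "z": 60, "hand": -0.2},
    {"rz": 28, "x": 88, "y": 140, "z": 60, "hand": -0.2},
    {"rz": 35, "x": 105, "y": 177, "z": 60, "hand": -0.2},
    {"rz": 42, "x": 120, "y": 215, "z": 60, "hand": -0.2},
    {"rz": 49, "x": 135, "y": 253, "z": 60, "hand": -0.2},
    {"rz": 56, "x": 150, "y": 291, "z": 60, "hand": -0.2},
    {"rz": 63, "x": 165, "y": 329, "z": 60, "hand": -0.2},
    {"rz": 70, "x": 180, "y": 367, "z": 60, "hand": -0.2},
    {"rz": 77, "x": 195, "y": 405, "z": 60, "hand": -0.2},
    {"rz": 84, "x": 210, "y": 443, "z": 60, "hand": -0.2},
  ],
)

```text
invalid input
```

>>> carry_out(
  targets=[
    {"rz": 6, "x": 15, "y": 38, "hand": -0.2},
    {"rz": 6, "x": 30, "y": 76, "hand": -0.2},
    {"rz": 6, "x": 45, "y": 114, "hand": -0.2},
    {"rz": 6, "x": 58, "y": 152, "hand": -0.2},
    {"rz": 6, "x": 65, "y": 190, "hand": -0.2},
    {"rz": 6, "x": 70, "y": 207, "hand": -0.2},
    {"rz": 6, "x": 70, "y": 207, "hand": -0.2},
    {"rz": 6, "x": 70, "y": 207, "hand": -0.2},
  ],
)

```text
invalid input
```

```bash
python3 - <<'E'
from h import *
import cv2
s=bot.get_state();im=bot.grab_frame("wrist");cv2.imwrite("pics/w1.png",im);print(s["clock"],s["tcp_pos"],s["width"],s["joint_positions"].round(2))
print(Ro.from_quat(s["ee_rot"]).as_matrix().round(3))
for t,z in(("keeper",143),("knob",159),("thumb_plate",155),("jar_mid",151)):
    for d in look("wrist",t): print(t,d,wplane(s,d[0],z).round(1))
cv2.imwrite("pics/v2.png",cv2.resize(im,(800,600)))
E
```

```text
0.9 [ 239.17959959 -604.38350536  248.30031916] 85.2023950103479 [-1.24  0.48  1.6   0.    1.07 -0.05]
[[-0.93   0.     0.368]
 [-0.368  0.    -0.93 ]
 [-0.    -1.    -0.   ]]
```

View pics/v2.png

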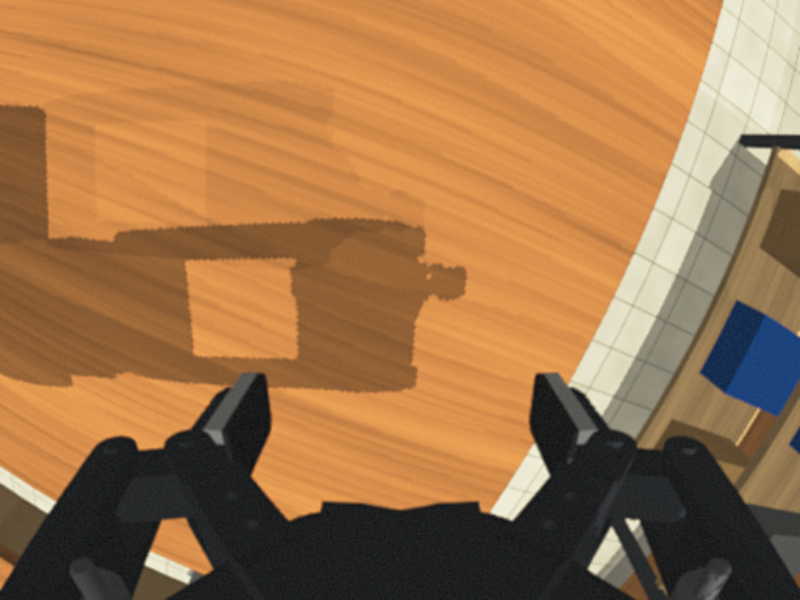

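The moves were refused, since each row needs all its keys. The picture shows only empty bench under the open fingers (tips at about (255,380) and (550,380)).

>>> carry_out(
  targets=[
    {"rx": 0, "ry": 0, "rz": 7, "x": 22, "y": 35, "z": 20, "hand": -0.2},
    {"rx": 0, "ry": 0, "rz": 14, "x": 44, "y": 70, "z": 40, "hand": -0.2},
    {"rx": 0, "ry": 0, "rz": 21, "x": 66, "y": 105, "z": 60, "hand": -0.2},
    {"rx": 0, "ry": 0, "rz": 28, "x": 88, "y": 140, "z": 60, "hand": -0.2},
    {"rx": 0, "ry": 0, "rz": 35, "x": 105, "y": 177, "z": 60, "hand": -0.2},
    {"rx": 0, "ry": 0, "rz": 42, "x": 120, "y": 215, "z": 60, "hand": -0.2},
    {"rx": 0, "ry": 0, "rz": 49, "x": 135, "y": 253, "z": 60, "hand": -0.2},
    {"rx": 0, "ry": 0, "rz": 56, "x": 150, "y": 291, "z": 60, "hand": -0.2},
    {"rx": 0, "ry": 0, "rz": 63, "x": 165, "y": 329, "z": 60, "hand": -0.2},
    {"rx": 0, "ry": 0, "rz": 70, "x": 180, "y": 367, "z": 60, "hand": -0.2},
    {"rx": 0, "ry": 0, "rz": 77, "x": 195, "y": 405, "z": 60, "hand": -0.2},
    {"rx": 0, "ry": 0, "rz": 84, "x": 210, "y": 443, "z": 60, "hand": -0.2},
  ],
)

```text
clock: 2.15
tcp_pos: [447.8, -163.8, 308.6]
ee_rot: [-0.564, 0.426, -0.426, 0.564]
contact_force: [0.5, -1.5, 0.4]
width: 34.0
```

>>> carry_out(
  targets=[
    {"rx": 0, "ry": 0, "rz": 6, "x": 15, "y": 38, "z": 0, "hand": -0.2},
    {"rx": 0, "ry": 0, "rz": 6, "x": 30, "y": 76, "z": 0, "hand": -0.2},
    {"rx": 0, "ry": 0, "rz": 6, "x": 45, "y": 114, "z": 0, "hand": -0.2},
    {"rx": 0, "ry": 0, "rz": 6, "x": 58, "y": 152, "z": 0, "hand": -0.2},
    {"rx": 0, "ry": 0, "rz": 6, "x": 65, "y": 190, "z": 0, "hand": -0.2},
    {"rx": 0, "ry": 0, "rz": 6, "x": 70, "y": 207, "z": 0, "hand": -0.2},
    {"rx": 0, "ry": 0, "rz": 6, "x": 70, "y": 207, "z": 0, "hand": -0.2},
    {"rx": 0, "ry": 0, "rz": 6, "x": 70, "y": 207, "z": 0, "hand": -0.2},
  ],
)

```text
clock: 2.82
tcp_pos: [517.5, 42.2, 308.2]
ee_rot: [0.585, -0.397, 0.397, -0.585]
contact_force: [-0.7, -0.5, 0.6]
width: 33.8
```

```bash
python3 - <<'E'
from h import *
import cv2
s=bot.get_state();im=bot.grab_frame("wrist");cv2.imwrite("pics/w1.png",im);print(s["clock"],s["tcp_pos"],s["width"],s["joint_positions"].round(2))
print(Ro.from_quat(s["ee_rot"]).as_matrix().round(3))
for t,z in(("keeper",143),("knob",159),("thumb_plate",155),("jar_mid",151)):
    for d in look("wrist",t): print(t,d,wplane(s,d[0],z).round(1))
cv2.imwrite("pics/v3.png",cv2.resize(im,(800,600)))
E
```

```text
2.8167 [517.50908701  42.23877706 308.22899535] 33.84320317811163 [ 0.02  0.24  1.82 -0.    1.09 -0.36]
[[ 0.37  -0.     0.929]
 [-0.929 -0.     0.37 ]
 [ 0.    -1.    -0.   ]]
keeper ([147.5, 267.4], 0.91) [517.1  74.1 143. ]
knob ([155.6, 284.8], 0.59) [533.6  75.1 159. ]
knob ([13.8, 361.3], 0.29) [549.4 233.1 159. ]
thumb_plate ([158.0, 250.0], 0.63) [504.4  60.1 155. ]
jar_mid ([15.1, 360.0], 0.56) [550.4 234.7 151. ]
```

View pics/v3.png

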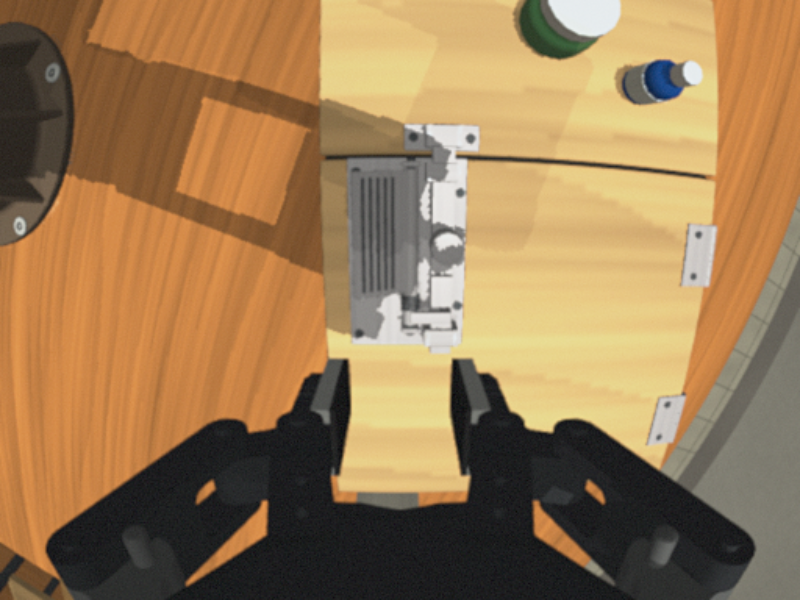

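The wrist view shows the whole bolt: keeper at about (440,138), knob top (447,240), the plate's ribbed face x 350–415, y 165–295, and the nose near (430,320). I'll locate these.

```bash
python3 - <<'E'
from h import *
s=bot.get_state();y=.3785
R=Ro.from_quat(s["ee_rot"]).as_matrix();ex=R[:,2];ey=-R[:,0]
ref=None
for n,u,v,z in(("keeper top",441,140,143),("knob top",447,238,170),("plate up-left",350,160,163),("plate up-right",415,160,142),("plate low-left",350,293,163),("nose",430,318,160),("last staple mid",438,338,143),("seamL",325,157,120),("seamR",712,178,120),("chestleft",322,100,120),("chestleft2",328,350,120)):
    P=wplane(s,(v/1.5625,u/1.5625),z)
    if ref is None: ref=P
    d=P-ref;print(n,P.round(1),"local from keeper",round(d@ex,1),round(d@ey,1))
E
```

```text
keeper top [509.2 130.3 143. ] local from keeper 0.0 0.0
knob top [531.8  77.6 170. ] local from keeper 1.7 -57.3
plate up-left [463.5  98.9 163. ] local from keeper -54.0 -12.5
plate up-right [499.  112.7 142. ] local from keeper -16.0 -12.7
plate low-left [491.2  24.1 163. ] local from keeper -55.7 -92.2
nose [543.2  26.2 160. ] local from keeper -6.6 -109.4
last staple mid [557.    9.9 143. ] local from keeper 0.3 -129.6
seamL [442.6  93.6 120. ] local from keeper -75.4 -9.8
seamR [717.2 201.  120. ] local from keeper 219.5 -10.5
chestleft [426.7 129.3 120. ] local from keeper -77.1 29.3
chestleft2 [490.7 -36.5 120. ] local from keeper -78.4 -148.4
```

```bash
python3 - <<'E'
import cv2
im=cv2.imread("pics/w1.png")[70:230,205:315]
cv2.imwrite("pics/v4.png",cv2.resize(im,None,fx=3.75,fy=3.75,interpolation=cv2.INTER_CUBIC))
E
```

```text
(no output)
```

View pics/v4.png

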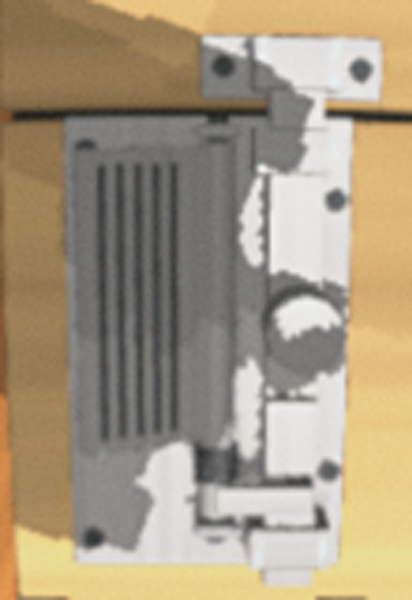

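```bash
python3 - <<'E'
from h import *
s=bot.get_state()
R=Ro.from_quat(s["ee_rot"]).as_matrix();ex=R[:,2];ey=-R[:,0]
ref=None
for n,u,v,z in(("keeper top",290,64,143),("knob top",305,345,170),("staple1",298,145,143),("plate mid",140,292,155),("plate upL",76,140,163),("plate lowL",76,448,163),("nose",260,502,160),("last staple",288,548,143)):
    P=wplane(s,(70+v/3.75,205+u/3.75),z)
    if ref is None: ref=P
    d=P-ref;e=P-s["tcp_pos"];print(n,P.round(1),"from keeper",round(d@ex,1),round(d@ey,1),"from tcp",round(e@ex,1),round(e@ey,1))
E
```

```text
keeper top [508.4 132.7 143. ] from keeper 0.0 0.0 from tcp 25.5 89.3
knob top [535.5  69.5 170. ] from keeper 2.1 -68.7 from tcp 27.6 20.6
staple1 [518.2 113.8 143. ] from keeper 2.2 -21.1 from tcp 27.7 68.2
plate mid [494.1  64.6 155. ] from keeper -38.2 -58.1 from tcp -12.7 31.2
plate upL [466.2  95.1 163. ] from keeper -53.0 -19.5 from tcp -27.5 69.8
plate lowL [493.   22.8 163. ] from keeper -54.6 -96.6 from tcp -29.1 -7.4
nose [542.5  25.5 160. ] from keeper -7.5 -112.2 from tcp 18.0 -22.9
last staple [558.4  10.6 143. ] from keeper 1.8 -131.9 from tcp 27.3 -42.6
```

The keeper, staple, knob and nose spacings agree with the given ones. The bar line is about 27 mm chest +x and the keeper about 88 mm chest +y from the TCP. I'll hover with an 8° tilt so that the bar-side fingertip clears the staple.

>>> carry_out(
  targets=[
    {"rx": 1.5, "ry": -3.7, "rz": -0.4, "x": -6, "y": 23, "z": -30, "hand": -0.29},
    {"rx": 3, "ry": -7.4, "rz": -0.4, "x": -12, "y": 46, "z": -60, "hand": -0.29},
    {"rx": 3, "ry": -7.4, "rz": -0.4, "x": -12, "y": 46, "z": -90, "hand": -0.29},
    {"rx": 3, "ry": -7.4, "rz": -0.4, "x": -12, "y": 46, "z": -106, "hand": -0.29},
    {"rx": 3, "ry": -7.4, "rz": -0.4, "x": -12, "y": 46, "z": -106, "hand": -0.29},
    {"rx": 3, "ry": -7.4, "rz": -0.4, "x": -12, "y": 46, "z": -106, "hand": -0.29},
  ],
)

```text
clock: 3.57
tcp_pos: [505.3, 86.7, 202.2]
ee_rot: [-0.541, 0.372, -0.426, 0.622]
contact_force: [0.6, -0.5, -0.2]
width: 30.1
```

```bash
python3 - <<'E'
from h import *
import cv2
s=bot.get_state();im=bot.grab_frame("wrist");cv2.imwrite("pics/w2.png",im);print(s["clock"],s["tcp_pos"],s["width"],s["contact_force"])
print(Ro.from_quat(s["ee_rot"]).as_matrix().round(3))
a=cv2.resize(im,None,fx=1.4,fy=1.4)[:, 130:590]
b=cv2.resize(bot.grab_frame("side")[150:250,210:310],None,fx=3.3,fy=5.376)
cv2.imwrite("pics/v5.png",np.hstack([a,b[:a.shape[0]] if b.shape[0]>=a.shape[0] else cv2.resize(b,(330,a.shape[0]))]))
E
```

```text
3.5667 [505.32807718  86.65090252 202.2077986 ] 30.090028271283725 [ 0.64075437 -0.53733582 -0.21443395]
[[ 0.361  0.128  0.924]
 [-0.933  0.051  0.357]
 [-0.002 -0.99   0.138]]
```

View pics/v5.png

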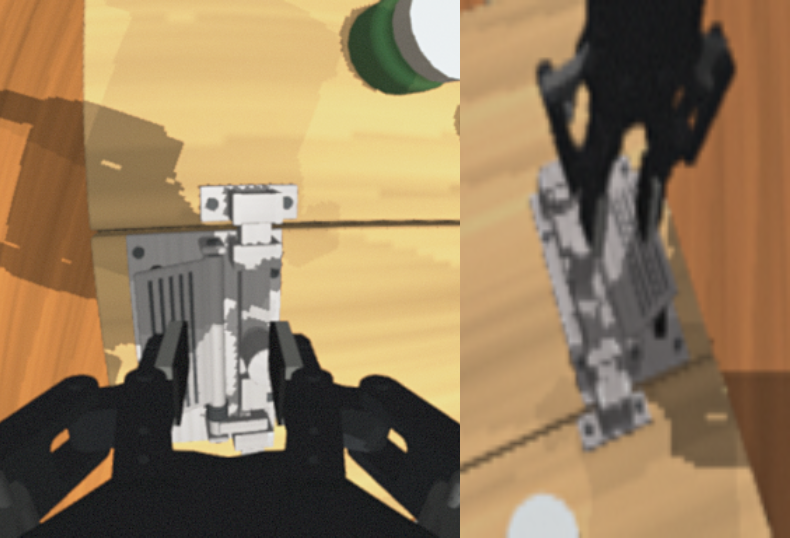

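```bash
cat >> h.py <<'E'
def wproj(s,P):
    m=bot.camera_model("wrist");T=m["T_tool_cam"];R=Ro.from_quat(s["ee_rot"]).as_matrix()
    q=T[:3,:3].T@(R.T@(np.asarray(P)-s["tcp_pos"])-T[:3,3]);r=np.hypot(q[0],q[1]);k=m["fx"]*np.arctan2(r,q[2])/r
    return np.array([m["cy"]+k*q[1],m["cx"]+k*q[0]])
E
python3 - <<'E'
from h import *
s=bot.get_state();R=Ro.from_quat(s["ee_rot"]).as_matrix()
ex=np.array([np.cos(.372),np.sin(.372),0]);ey=np.array([-ex[1],ex[0],0])
K=np.array([509,132.5,143.])  # prior keeper
for n,u,v,z in(("keeper",253,207,143),("staple1",257,247,143),("knob top right edge?",262,362,170),("plate upL",133,268,163),("seam mid",255,227,120)):
    P=wplane(s,(v/1.4,(u+130)/1.4),z);d=P-K;e=P-s["tcp_pos"];print(n,P.round(1),"fromK",round(d@ex,1),round(d@ey,1))
for n,t in(("plate tip",(-15,17)),("plate tip out",(-29.5,17)),("bar tip in",(15,17)),("bar tip c",(22,17)),("bar tip out",(29.5,17))):
    for x in(-11,0,11):
        P=s["tcp_pos"]+R@np.array([x,t[1],t[0]]);d=P-K;q=wproj(s,P);print(n,x,"fromK",(d@ex).round(1),(d@ey).round(1),P[2].round(1),"view px",(q[1]*1.4-130).round(),(q[0]*1.4).round())
E
```

```text
keeper [508.9 135.8 143. ] fromK 1.1 3.1
staple1 [517.7 119.  143. ] fromK 3.2 -15.7
knob top right edge? [531.9  75.7 170. ] fromK 0.7 -61.2
plate upL [466.3  97.2 163. ] fromK -52.6 -17.4
seam mid [519.4 124.9 120. ] fromK 6.9 -10.9
plate tip -11 fromK -31.3 -30.6 184.6 view px 188.0 316.0
plate tip 0 fromK -31.4 -41.6 184.6 view px 189.0 342.0
plate tip 11 fromK -31.4 -52.6 184.6 view px 191.0 367.0
plate tip out -11 fromK -45.7 -30.5 182.6 view px 150.0 316.0
plate tip out 0 fromK -45.7 -41.5 182.6 view px 152.0 342.0
plate tip out 11 fromK -45.8 -52.5 182.6 view px 154.0 366.0
bar tip in -11 fromK -1.6 -30.7 188.8 view px 269.0 316.0
bar tip in 0 fromK -1.7 -41.7 188.8 view px 268.0 342.0
bar tip in 11 fromK -1.7 -52.7 188.8 view px 267.0 367.0
bar tip c -11 fromK 5.3 -30.7 189.8 view px 288.0 316.0
bar tip c 0 fromK 5.3 -41.7 189.8 view px 286.0 342.0
bar tip c 11 fromK 5.2 -52.7 189.8 view px 284.0 367.0
bar tip out -11 fromK 12.7 -30.7 190.9 view px 307.0 316.0
bar tip out 0 fromK 12.7 -41.7 190.9 view px 305.0 342.0
bar tip out 11 fromK 12.6 -52.7 190.9 view px 303.0 366.0
```

>>> carry_out(
  targets=[
    {"rx": 0, "ry": 0, "rz": 0, "x": -2, "y": 2.5, "z": 0, "hand": -0.29},
    {"rx": 0, "ry": 0, "rz": 0, "x": -2, "y": 2.5, "z": -10, "hand": -0.29},
    {"rx": 0, "ry": 0, "rz": 0, "x": -2, "y": 2.5, "z": -20, "hand": -0.29},
    {"rx": 0, "ry": 0, "rz": 0, "x": -2, "y": 2.5, "z": -23, "hand": -0.29},
    {"rx": 0, "ry": 0, "rz": 0, "x": -2, "y": 2.5, "z": -23, "hand": -0.29},
  ],
)

```text
clock: 4.08
tcp_pos: [503.5, 89.8, 179.4]
ee_rot: [-0.541, 0.371, -0.426, 0.623]
contact_force: [-0.0, -0.0, -0.2]
width: 30.2
```

>>> carry_out(
  targets=[
    {"rx": 0, "ry": 0, "rz": 0, "x": 0, "y": 0, "z": -5, "hand": -0.29},
    {"rx": 0, "ry": 0, "rz": 0, "x": 0, "y": 0, "z": -7, "hand": -0.29},
    {"rx": 0, "ry": 0, "rz": 0, "x": 0, "y": 0, "z": -7, "hand": -0.29},
  ],
)

```text
clock: 4.33
tcp_pos: [503.7, 89.8, 172.4]
ee_rot: [-0.541, 0.371, -0.426, 0.623]
contact_force: [0.2, -0.5, 3.2]
width: 30.2
```

>>> carry_out(
  targets=[
    {"rx": 0, "ry": 0, "rz": 0, "x": 0, "y": 0, "z": -4, "hand": -0.29},
    {"rx": 0, "ry": 0, "rz": 0, "x": 0, "y": 0, "z": -5, "hand": -0.29},
    {"rx": 0, "ry": 0, "rz": 0, "x": 0, "y": 0, "z": -5, "hand": -0.29},
  ],
)

```text
clock: 4.58
tcp_pos: [503.6, 89.7, 167.3]
ee_rot: [-0.541, 0.371, -0.426, 0.623]
contact_force: [-0.4, -1.5, 3.9]
width: 30.1
```

>>> carry_out(
  targets=[
    {"rx": 0, "ry": 0, "rz": 0, "x": 0, "y": 0, "z": -2, "hand": -0.29},
    {"rx": 0, "ry": 0, "rz": 0, "x": 0, "y": 0, "z": -3, "hand": -0.29},
    {"rx": 0, "ry": 0, "rz": 0, "x": 0, "y": 0, "z": -3, "hand": -0.29},
  ],
)

```text
clock: 4.83
tcp_pos: [503.4, 89.7, 164.4]
ee_rot: [-0.541, 0.371, -0.426, 0.623]
contact_force: [-1.6, -2.1, 5.5]
width: 30.5
```

>>> carry_out(
  targets=[
    {"rx": 0, "ry": 0, "rz": 0, "x": 0, "y": 0, "z": -1.5, "hand": -0.29},
    {"rx": 0, "ry": 0, "rz": 0, "x": 0, "y": 0, "z": -1.5, "hand": -0.29},
    {"rx": 0, "ry": 0, "rz": 0, "x": 0, "y": 0, "z": -1.5, "hand": -0.29},
  ],
)

```text
clock: 5.08
tcp_pos: [503.3, 89.6, 163.0]
ee_rot: [-0.541, 0.371, -0.426, 0.623]
contact_force: [-2.6, -3.1, 8.2]
width: 30.5
```

>>> carry_out(
  targets=[
    {"rx": 0, "ry": 0, "rz": 0, "x": 0, "y": 0, "z": -1, "hand": -0.29},
    {"rx": 0, "ry": 0, "rz": 0, "x": 0, "y": 0, "z": -1, "hand": -0.29},
    {"rx": 0, "ry": 0, "rz": 0, "x": 0, "y": 0, "z": -1, "hand": -0.29},
  ],
)

```text
clock: 5.33
tcp_pos: [503.4, 89.7, 162.6]
ee_rot: [-0.541, 0.371, -0.426, 0.623]
contact_force: [-7.6, -3.6, 22.2]
width: 30.5
```

```bash
python3 - <<'E'
from h import *
import cv2
s=bot.get_state();im=bot.grab_frame("wrist");cv2.imwrite("pics/w3.png",im);print(s["clock"],s["tcp_pos"],s["width"],s["contact_force"],s["ft_torque"])
a=cv2.resize(im,None,fx=1.4,fy=1.4)[:, 130:590]
b=cv2.resize(bot.grab_frame("side")[150:250,210:310],(330,538))
cv2.imwrite("pics/v6.png",np.hstack([a,b]))
E
```

```text
5.3333 [503.3718174   89.65658458 162.61170777] 30.492473733514274 [-7.56281195 -3.57132395 22.17896223] [-0.64253857  1.25336981  0.02436604]
```

View pics/v6.png

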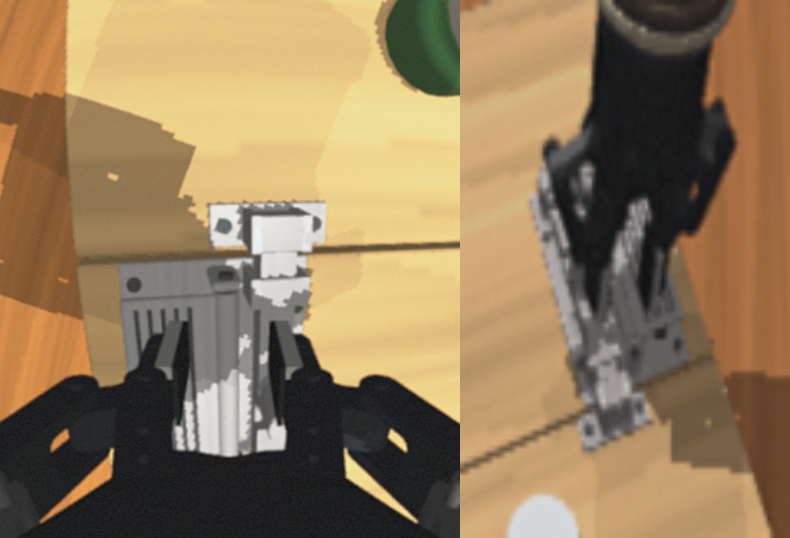

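The plate is on its stop: 22 N upward at the predicted height, and it looks level. The right fingertip stands between the staple and the knob. Next I slide along the chest's -y with the plate held down.

>>> carry_out(
  targets=[
    {"rx": 0, "ry": 0, "rz": 0, "x": 0.9, "y": -2.3, "z": 0.2, "hand": -0.29},
    {"rx": 0, "ry": 0, "rz": 0, "x": 1.8, "y": -4.7, "z": 0.2, "hand": -0.29},
    {"rx": 0, "ry": 0, "rz": 0, "x": 2.7, "y": -7, "z": 0.2, "hand": -0.29},
    {"rx": 0, "ry": 0, "rz": 0, "x": 3.6, "y": -9.3, "z": 0.2, "hand": -0.29},
    {"rx": 0, "ry": 0, "rz": 0, "x": 3.6, "y": -9.3, "z": 0.2, "hand": -0.29},
  ],
)

```text
clock: 5.85
tcp_pos: [507.4, 80.9, 162.8]
ee_rot: [-0.54, 0.371, -0.426, 0.623]
contact_force: [-5.3, 6.0, 16.5]
width: 30.1
```

>>> carry_out(
  targets=[
    {"rx": 0, "ry": 0, "rz": 0, "x": 0.9, "y": -2.3, "z": 0, "hand": -0.29},
    {"rx": 0, "ry": 0, "rz": 0, "x": 1.8, "y": -4.7, "z": 0, "hand": -0.29},
    {"rx": 0, "ry": 0, "rz": 0, "x": 2.7, "y": -7, "z": 0, "hand": -0.29},
    {"rx": 0, "ry": 0, "rz": 0, "x": 3.6, "y": -9.3, "z": 0, "hand": -0.29},
    {"rx": 0, "ry": 0, "rz": 0, "x": 4.5, "y": -11.6, "z": 0, "hand": -0.29},
    {"rx": 0, "ry": 0, "rz": 0, "x": 5.4, "y": -14, "z": 0, "hand": -0.29},
    {"rx": 0, "ry": 0, "rz": 0, "x": 5.4, "y": -14, "z": 0, "hand": -0.29},
  ],
)

```text
clock: 6.43
tcp_pos: [512.9, 67.0, 162.9]
ee_rot: [-0.54, 0.371, -0.426, 0.623]
contact_force: [-3.5, 8.1, 16.8]
width: 30.0
```

>>> carry_out(
  targets=[
    {"rx": 0, "ry": 0, "rz": 0, "x": 0.9, "y": -2.3, "z": 0, "hand": -0.29},
    {"rx": 0, "ry": 0, "rz": 0, "x": 1.8, "y": -4.7, "z": 0, "hand": -0.29},
    {"rx": 0, "ry": 0, "rz": 0, "x": 2.7, "y": -7, "z": 0, "hand": -0.29},
    {"rx": 0, "ry": 0, "rz": 0, "x": 2.7, "y": -7, "z": 0, "hand": -0.29},
  ],
)

```text
clock: 6.77
tcp_pos: [515.6, 60.0, 162.8]
ee_rot: [-0.54, 0.371, -0.426, 0.623]
contact_force: [-2.8, 7.4, 16.0]
width: 30.2
```

>>> carry_out(
  targets=[
    {"rx": 0, "ry": 0, "rz": 0, "x": 0.7, "y": -1.9, "z": 0, "hand": -0.29},
    {"rx": 0, "ry": 0, "rz": 0, "x": 0.7, "y": -1.9, "z": 0, "hand": -0.29},
  ],
)

```text
clock: 6.93
tcp_pos: [516.3, 58.1, 162.8]
ee_rot: [-0.54, 0.371, -0.426, 0.623]
contact_force: [-2.5, 7.3, 16.0]
width: 29.9
```

>>> carry_out(
  targets=[
    {"rx": 0, "ry": 0, "rz": 0, "x": 0.4, "y": -0.9, "z": 0, "hand": -0.29},
    {"rx": 0, "ry": 0, "rz": 0, "x": 0.4, "y": -0.9, "z": 0, "hand": -0.29},
  ],
)

```text
clock: 7.1
tcp_pos: [516.6, 57.4, 162.8]
ee_rot: [-0.54, 0.371, -0.426, 0.623]
contact_force: [-4.0, 8.8, 16.1]
width: 30.3
```

>>> carry_out(
  targets=[
    {"rx": 0, "ry": 0, "rz": 0, "x": 0.4, "y": -0.9, "z": 0, "hand": -0.29},
    {"rx": 0, "ry": 0, "rz": 0, "x": 0.4, "y": -0.9, "z": 0, "hand": -0.29},
  ],
)

```text
clock: 7.27
tcp_pos: [517.0, 56.5, 162.8]
ee_rot: [-0.54, 0.371, -0.426, 0.623]
contact_force: [-3.9, 9.8, 15.5]
width: 30.6
```

>>> carry_out(
  targets=[
    {"rx": 0, "ry": 0, "rz": 0, "x": 0.4, "y": -0.9, "z": 0, "hand": -0.29},
    {"rx": 0, "ry": 0, "rz": 0, "x": 0.4, "y": -0.9, "z": 0, "hand": -0.29},
  ],
)

```text
clock: 7.43
tcp_pos: [517.3, 55.5, 162.8]
ee_rot: [-0.541, 0.371, -0.426, 0.623]
contact_force: [-2.8, 7.8, 18.1]
width: 30.2
```

>>> carry_out(
  targets=[
    {"rx": 0, "ry": 0, "rz": 0, "x": 0.4, "y": -0.9, "z": 0, "hand": -0.29},
    {"rx": 0, "ry": 0, "rz": 0, "x": 0.4, "y": -0.9, "z": 0, "hand": -0.29},
  ],
)

```text
clock: 7.6
tcp_pos: [517.6, 54.9, 162.8]
ee_rot: [-0.54, 0.371, -0.426, 0.623]
contact_force: [-5.8, 12.9, 17.4]
width: 30.5
```

>>> carry_out(
  targets=[
    {"rx": 0, "ry": 0, "rz": 0, "x": 0.4, "y": -0.9, "z": 0, "hand": -0.29},
    {"rx": 0, "ry": 0, "rz": 0, "x": 0.4, "y": -0.9, "z": 0, "hand": -0.29},
  ],
)

```text
clock: 7.77
tcp_pos: [517.7, 54.6, 162.8]
ee_rot: [-0.54, 0.372, -0.426, 0.623]
contact_force: [-6.6, 21.4, 18.8]
width: 30.3
```

```bash
python3 - <<'E'
from h import *
import cv2
s=bot.get_state();im=bot.grab_frame("wrist");print(s["clock"],s["tcp_pos"],s["contact_force"],s["ft_torque"])
a=cv2.resize(im,None,fx=1.4,fy=1.4)[:, 130:590]
b=cv2.resize(bot.grab_frame("side")[150:250,210:310],(330,538))
cv2.imwrite("pics/v7.png",np.hstack([a,b]))
E
```

```text
7.7667 [517.66212596  54.58823844 162.78488178] [-6.62962578 21.3901871  18.83230122] [3.38030004 0.98086418 0.81499675]
```

View pics/v7.png

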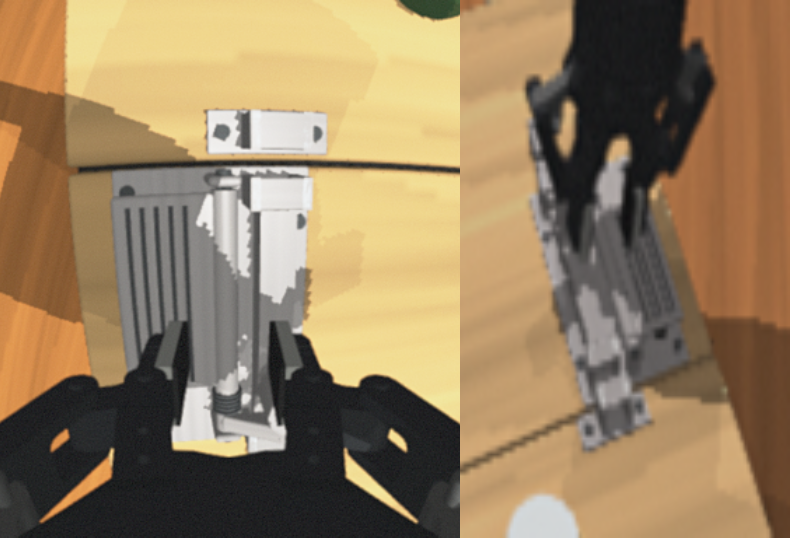

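The bolt has left the keeper and is against its back stop (TCP stalled, side force up to 21 N). I'll ease off and lift.

>>> carry_out(
  targets=[
    {"rx": 0, "ry": 0, "rz": 0, "x": -0.8, "y": 2, "z": 0, "hand": -0.29},
    {"rx": 0, "ry": 0, "rz": 0, "x": -0.8, "y": 2, "z": 3, "hand": -0.29},
    {"rx": 0, "ry": 0, "rz": 0, "x": -0.8, "y": 2, "z": 8, "hand": -0.29},
    {"rx": 0, "ry": 0, "rz": 0, "x": -0.8, "y": 2, "z": 16, "hand": -0.29},
    {"rx": 0, "ry": 0, "rz": 0, "x": -0.8, "y": 2, "z": 30, "hand": -0.29},
    {"rx": 0, "ry": 0, "rz": 0, "x": -0.8, "y": 2, "z": 60, "hand": -0.29},
    {"rx": 0, "ry": 0, "rz": 0, "x": -0.8, "y": 20, "z": 100, "hand": -0.29},
    {"rx": 0, "ry": 0, "rz": 0, "x": -0.8, "y": 20, "z": 130, "hand": -0.29},
    {"rx": 0, "ry": 0, "rz": 0, "x": -0.8, "y": 20, "z": 130, "hand": -0.29},
    {"rx": 0, "ry": 0, "rz": 0, "x": -0.8, "y": 20, "z": 130, "hand": -0.29},
  ],
)

```text
clock: 8.7
tcp_pos: [517.7, 73.2, 294.2]
ee_rot: [-0.54, 0.37, -0.427, 0.624]
contact_force: [0.4, -1.0, -0.2]
width: 30.5
```

```bash
python3 - <<'E'
from h import *
import cv2
s=bot.get_state();im=bot.grab_frame("wrist");print(s["clock"],s["tcp_pos"],s["contact_force"])
cv2.imwrite("pics/w4.png",im)
cv2.imwrite("pics/v8.png",cv2.resize(im[60:240,190:330],None,fx=3.3,fy=3.3,interpolation=cv2.INTER_CUBIC))
E
```

```text
8.7 [517.69266217  73.19668323 294.23168474] [ 0.38558512 -0.96274153 -0.1921087 ]
```

View pics/v8.png

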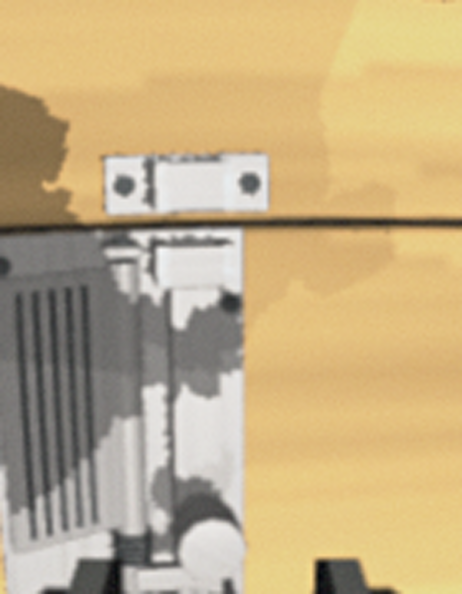

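Bolt clear of the keeper, knob drawn back (about (212,548)). To check the catch angle I go to the earlier view pose for a like-for-like comparison.

>>> carry_out(
  targets=[
    {"rx": -1.5, "ry": 3.7, "rz": 0.4, "x": 0, "y": -15, "z": 14, "hand": -0.2},
    {"rx": -3, "ry": 7.4, "rz": 0.4, "x": 0, "y": -31, "z": 14, "hand": -0.2},
    {"rx": -3, "ry": 7.4, "rz": 0.4, "x": 0, "y": -31, "z": 14, "hand": -0.2},
    {"rx": -3, "ry": 7.4, "rz": 0.4, "x": 0, "y": -31, "z": 14, "hand": -0.2},
    {"rx": -3, "ry": 7.4, "rz": 0.4, "x": 0, "y": -31, "z": 14, "hand": -0.2},
  ],
)

```text
clock: 9.17
tcp_pos: [516.2, 42.2, 304.7]
ee_rot: [0.585, -0.398, 0.397, -0.585]
contact_force: [-1.1, 0.6, -0.3]
width: 33.9
```

```bash
python3 - <<'E'
from h import *
import cv2
s=bot.get_state();im=bot.grab_frame("wrist");print(s["clock"],s["tcp_pos"],Ro.from_quat(s["ee_rot"]).as_matrix().round(3))
a=cv2.imread("pics/w1.png")
f=lambda i:cv2.resize(i[70:230,210:315],None,fx=3.75,fy=3.75,interpolation=cv2.INTER_CUBIC)
cv2.imwrite("pics/v9.png",np.hstack([f(a),f(im)]))
for t in ("jar_mid","dropper_mid","can_mid","screwdriver_grip"):
    for c in("scene","side"):
        bot.grab_frame(c);print(t,c,look(c,t)[:1])
E
```

```text
9.1667 [516.22657405  42.24842983 304.65747004] [[ 0.367 -0.002  0.93 ]
 [-0.93   0.001  0.367]
 [-0.001 -1.    -0.001]]
jar_mid scene [([138.3, 329.4], 0.57)]
jar_mid side [([257.3, 237.9], 0.73)]
dropper_mid scene [([157.4, 356.8], 0.66)]
dropper_mid side [([254.6, 204.8], 0.56)]
can_mid scene [([285.1, 201.8], 0.57)]
can_mid side [([134.3, 224.2], 0.86)]
screwdriver_grip scene []
screwdriver_grip side [([317.1, 305.6], 0.93)]
```

View pics/v9.png

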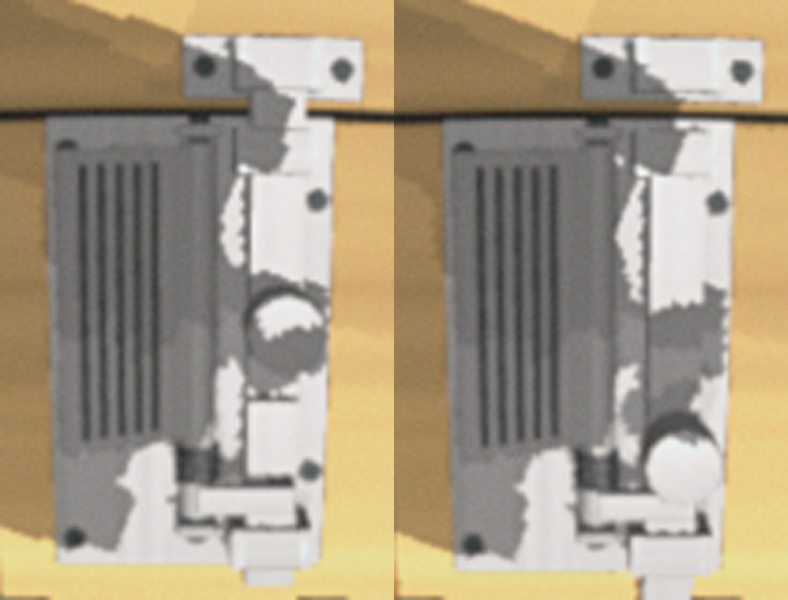

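```bash
python3 -c "
from bench import bot
print(bot.hand_in(), bot.get_state()['clock'])"
```

```text
the job is handed in; nothing more can be done
the job is handed in; nothing more can be done
```

The bolt is drawn out of the keeper and the catch has sprung back up, holding it. I handed the job in at about 9.5 s on the robot's clock, well under the 42 s limit.

- **What I did:** With the tool tilted 8°, the left fingertip pressed the thumb plate onto its stop. The force was 22 N at the predicted height, and the plate looked level. Holding it down, the right fingertip pushed the knob about 38 mm along the chest's -y until it stalled at the back stop with about 21 N of side force. I then eased off 2 mm and lifted straight up.
- **Bolt and catch check:** In a wrist picture from nearly the same pose as before, the bar is out of the keeper and the knob sits next to the nose. The plate's slope and the nose position match the first "catch up" picture to within the camera's small pose difference. The catch angle itself was judged only from that comparison.
- **Other objects:** The jar, dropper bottle, can and screwdriver were detected within about 6 pixels of their first positions in the cameras that found them. I put these differences down to detector noise. The fixed scene camera never found the screwdriver.
- **What went wrong:** Two early move calls were refused because of missing keys, with no motion. Some first network reports for the keeper and knob disagreed with the pictures, so I used positions I measured from the wrist view.

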